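# Stack the tile tray on the drying stack

## Robot

A 6-joint arm with a two-finger parallel gripper is mounted at the origin on the work surface. World frame = base frame: x ahead of the robot, y to its left, z up, the work surface at z = 0. Lengths are in m, angles in degrees, forces in N, time in s.
With the tool pointing down it reaches from about 0.25 to 0.725 m from the base axis. Payload 9.7 kg.
Tool frame: the origin (TCP) lies on the centre line of the jaws, within the pads' length; the fingertips stand 19 mm ahead of it and the grasp point (between the pads) is the TCP; z points along the fingers, y is the direction in which the jaws open and shut (so a half turn about z gives the same grasp; the last joint's range is limited). The gripper opens to 85 mm and grips with 20 to 120 N. Pads are 22 mm wide; open, the fingers measure 114 mm over their backs; the gripper's body (76 mm by 85 mm) begins 54 mm behind the grasp point. The pads swing forward as they close: fully open they stand 13 mm farther back than shut.
Start: joints at [-65.26, 4.979, 10.078, 95.1, 0, 90], TCP at [0.23, -0.5, 0.25] pointing down, gripper open.
Joint ranges: [-179.16, 179.16], [-48.56, 103.87], [-65.8, 70.77], [-126.05, 130.52], [-82.76, 87.17], [-180, 180]. Speed limits (degrees/s): [127.2, 127.2, 147.25, 180, 180, 180].

## Interface

Orientations are given as [roll, pitch, yaw] about the fixed x, y, z axes, in that order (R = Rz(yaw) Ry(pitch) Rx(roll)).
In Python, from workcell import bot gives the robot as it stands.
- The arm moves only by the tool servo_tool, never from a script. Its argument "motion" is a list that holds one entry, the list of rows, each a list of 6 numbers: the shift along the tool's x, y, z in mm, then the turn, a rotation vector about the tool's x, y, z in rad. A call has 1 to 5 rows; each row shifts and turns the commanded pose from where the row before left it, along the tool's axes as they then stand; what a row does not reach is not made up. A row lasts 1/10 s, in which the tool goes at most 50 mm and 8.59 degrees, less where a joint would pass 70% of its speed; a pose out of reach is approached as far as the arm can. A call is refused whole if a number of a shift passes 50 or a number of a turn 0.15, either way. A call with a gripper value outside its range is refused whole. "gripper" is the finger opening in mm, from 0 to 85.4, set as the call begins (left out, the last holds). The fingers move at their own pace and stop on an object; "newtons" is the grip in N (left out, the last holds). Time passes only in rows, so rows that do not move let the fingers close. It gives the time, the measured TCP pose, the force and the opening at its end, in the units of the state.
- bot.get_obs(): the state, without advancing time (a new reading comes with each control period).
- bot.camera(name): name is "side" or "top"; returns a dict with "color" (400x640x3 uint8, red, green, blue), "fx", "fy", "cx", "cy" (pixels), "k1" (the pictures are not rectified: a ray, as slopes to the right and down, at radius r is drawn at 1 + k1 r^2 times it, then the intrinsics apply), "R" (3x3) and "t" (3): a world point X has camera coordinates R X + t. Camera axes: x right, y down, z forward; pixel columns grow to the right and rows downward; lengths in m; the calibration is good to about 2 mm. A picture is of the moment at which its call begins. There is no depth.
- bot.job_done(): hands the job in, once; it reports no verdict.
Trained networks look in a picture, given as the dict that the camera call returned (one of the last four; its "shot" number tells which), for a name from the list of things; names that differ only in an ending like _2 or _b are one class to them, and where a whole thing is asked for, a point or a joint stands for the part that bears it (a point fixed in the world has none). Each returns a list of dicts, best first, with "confidence" (0 to 1); they miss things now and then, are a little off and sometimes report something else, mostly with a low value. They report only what shows in the picture. A call takes as long as a camera call.
- bot.look_for(picture, label): "rect" ([left, top, width, height] in pixels, round what is visible of it).
The state is a dict: "time": time; "q": joint angles; "qd": joint speeds; "joint_efforts": joint torques, N m; "ee_pos": TCP position; "tcp_rot": TCP orientation; "wrist_force": force on the tool from outside, world axes, zero at the start; "torque": the same for the moment, N m; "opening": finger opening in m.
Only numpy, scipy, OpenCV 4.12 (cv2) and the standard library are available. Lean on these libraries where they do the work, as an engineer would, in place of code of your own. Each camera call takes 0.05 s, during which the arm holds its last target.

## Task

Pick up the white tray of freshly decorated tiles by its handle and stack it on the blue tray: lower it gently until its four corner lugs find the sockets in the blue tray's corner posts, then press it down with moderate force until it sits fully home and level, past the spring catches. Carry it level so that its tiles stay put, do not bang it or ram it down, leave the blue tray where it stands and the bowl, the cup and the jar alone, and let go at the end.

Things in the scene. Friction and masses are not known exactly. Their poses are not given: they have to be found in the camera images.
- white_tray: White stacking tray, 240 x 180 mm, 72 high, 0.5 to 0.8 kg with two loose tiles 8 mm thick. Origin: its centre, level with the tips of its four lugs (it stands on them); x along its long side, z up. Lugs: round, 18 mm across, 12 long, tip edges barely bevelled, at x +-105, y +-75, under the corner posts. Floor 16 mm, side walls 38 mm above the origin. Fits the blue tray either way round.
- grip (a point): Middle of the white tray's grey handle, a flat-sided bar: 90 mm long (along tray x), 16 thick (y), from 38 to 64 mm above the tray's origin; this point is at 51. Its legs (within 2 mm of mid-channel at the start) slide in a channel with 6 mm of play to each side along tray x, almost without friction, so a hanging tray shifts along its handle by up to 6 mm either way. No play across or up and down.
- blue_tray: Blue tray of the same size, loose on a wooden board, its base 18 to 42 mm above the bench. Origin and axes as the white tray's. Posts 30 mm square at x +-105, y +-75, rims 72 mm above the origin; in each a socket 20.6 mm square, 14 deep, with an orange spring catch felt 5 to 6 mm down. Home: white origin 60 mm above blue origin; passing the catches takes 8 to 20 N in all, weight included.
- green_bowl: Small green bowl, 80 mm across, 45 high, standing between the trays. Origin: centre of its underside. To be left alone.
- blue_cup: Blue ceramic cup, 72 mm across, 85 high, standing beyond the bowl, between the trays. Origin: centre of its underside. To be left alone.
- slip_jar: White lidded slip jar, 68 mm across, 75 high, beyond the trays. Origin: centre of its underside. To be left alone.

How it is judged (in metres and radians):
On the way:
1. the white tray is lifted off the bench, its origin over 70 mm above it (height (world z) of white_tray above 0.07 m), for 0.1 s.
At the end, for the whole second after the job is handed in: the white tray sits home on the blue one: origins within 4 mm of one another sideways, the white origin 57 to 62 mm above the blue one (60 is home), long sides parallel within 0.03 rad, and level within 0.03 rad, at rest (horizontal distance between white_tray and blue_tray below 0.004 m and z of white_tray in the frame of blue_tray between 0.057 and 0.062 m and angle between the x axis of white_tray and the x axis of blue_tray, either way round below 0.03 rad and angle between white_tray's own z axis and vertical below 0.03 rad and linear speed of white_tray below 0.01 m/s); the robot touches nothing.
It fails at once if the white tray and the blue tray are pressed on one another with more than 80 N, summed over all their contacts with the sideways squeeze of the catches (contact force between white_tray and blue_tray above 80 N).
It fails at once if the blue tray is pushed more than 20 mm from where it stood (distance of blue_tray from where it was at the start of the episode above 0.02 m).
It fails at once if the white tray is tipped more than 0.3 rad (angle between white_tray's own z axis and vertical above 0.3 rad).
It fails at once if the bowl, the cup or the jar is knocked more than 20 mm (distance of any of green_bowl, blue_cup, slip_jar from where it was at the start of the episode above 0.02 m).
It also fails if it takes over 67 s, if anything falls off the work surface, if the arm or the gripper's body presses on something with over 40 N, if the wrist force passes 120 N, or if a joint passes its speed limit or range.

## Working session

There is one attempt and no reset: what is moved stays moved. The work goes in short steps, Python scripts to look and compute and a tool call to move; the robot and the scene stay as the last step left them, time stands still between calls to the robot, and variables do not carry over. Pictures are saved under pics/ and viewed, and the job is handed in when it is done.

Besides the shell and the picture viewer there is one more tool, called after "Emit:" as name(argument=value, ...), one argument or row to a line, values as JSON. servo_tool: Moves the arm, as the interface text tells. Its arguments: {"type":"object","properties":{"motion":{"type":"array","items":{"type":"array","items":{"type":"array","items":{"type":"number"}}}},"gripper":{"type":"number"},"newtons":{"type":"number"}},"required":["motion"]}

```bash
ls; mkdir -p pics; python3 - <<'E'
from workcell import bot
import cv2,pickle
o=bot.get_obs();print({k:o[k] for k in('time','ee_pos','tcp_rot','wrist_force','opening')})
for n in('top','side'):
    p=bot.camera(n);pickle.dump(p,open(f'{n}0.pkl','wb'))
    print(n,{k:p[k] for k in p if k!='color'})
    for l in('white_tray','grip','blue_tray','green_bowl','blue_cup','slip_jar'):
        print(l,[(d['rect'],round(d['confidence'],2)) for d in bot.look_for(p,l)][:2])
    cv2.imwrite(f'pics/{n}0.png',p['color'][:,:,::-1])
E
```

```text
pics
{'time': 0.0, 'ee_pos': array([ 0.23009705, -0.49934735,  0.24957297]), 'tcp_rot': array([-1.79925400e+02, -2.01729291e-04,  2.47406081e+01]), 'wrist_force': array([ 0.57858982,  0.42534679, -0.82249276]), 'opening': 0.08522707197248659}
top {'fx': 368.12563391373135, 'fy': 368.12563391373135, 'cx': 322.6274307457441, 'cy': 201.66868798913256, 'k1': -0.08586304839947585, 'R': array([[-4.91635937e-02, -9.98790663e-01, -3.91854601e-04],
       [-9.74604372e-01,  4.80588776e-02, -2.18715938e-01],
       [ 2.18470268e-01, -1.03709583e-02, -9.75788494e-01]]), 't': array([0.01755395, 0.59477668, 0.89611121]), 'shot': 1}
white_tray [([149.8, 203.8, 104.3, 78.3], 0.55)]
grip [([187.3, 240.8, 40.6, 9.9], 0.78)]
blue_tray [([382.1, 198.1, 112.0, 82.4], 0.83)]
green_bowl [([302.6, 239.4, 28.2, 30.0], 0.65)]
blue_cup [([303.0, 181.0, 24.1, 26.3], 0.7)]
slip_jar [([186.4, 239.1, 42.1, 11.1], 0.72)]
side {'fx': 436.5633742775661, 'fy': 436.5633742775661, 'cx': 316.9888440044188, 'cy': 198.99952763903676, 'k1': 0.041140641498386935, 'R': array([[ 0.99958377, -0.02279444,  0.01768317],
       [-0.00720416, -0.79075576, -0.61208939],
       [ 0.0279353 ,  0.61170723, -0.79059085]]), 't': array([-0.57402806,  0.0484353 ,  0.92469525]), 'shot': 2}
white_tray [([238.6, 72.5, 87.0, 82.1], 0.96)]
grip [([277.0, 93.3, 16.2, 37.5], 0.84)]
blue_tray [([205.1, 264.6, 114.1, 135.4], 0.93)]
green_bowl [([248.9, 189.8, 36.8, 34.7], 0.95)]
blue_cup []
slip_jar [([390.6, 222.5, 37.3, 46.5], 0.78)]
```

View pics/top0.png

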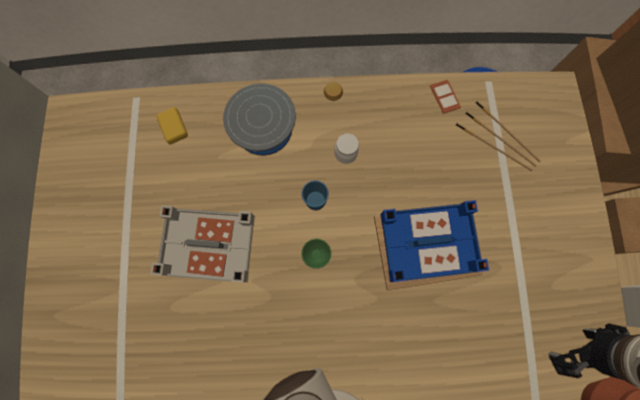

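View pics/side0.png

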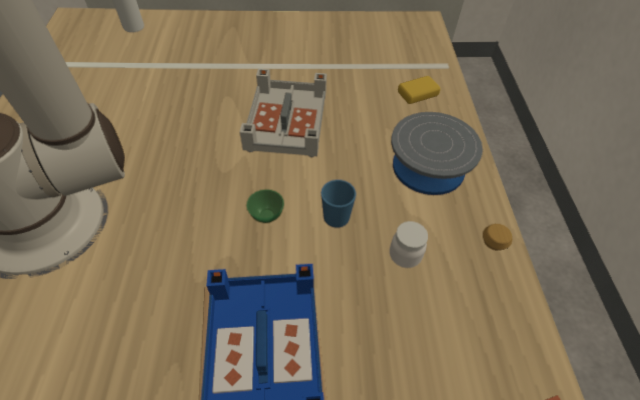

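```bash
python3 - <<'E'
import cv2,pickle
a=pickle.load(open('top0.pkl','rb'))['color'][:,:,::-1]
cv2.imwrite('pics/tw.png',cv2.resize(a[190:295,135:270],None,fx=5.5,fy=5.5,interpolation=cv2.INTER_CUBIC))
cv2.imwrite('pics/tb.png',cv2.resize(a[190:290,370:505],None,fx=5.5,fy=5.5,interpolation=cv2.INTER_CUBIC))
a=pickle.load(open('side0.pkl','rb'))['color'][:,:,::-1]
cv2.imwrite('pics/sw.png',cv2.resize(a[60:170,225:340],None,fx=5,fy=5,interpolation=cv2.INTER_CUBIC))
cv2.imwrite('pics/sb.png',cv2.resize(a[250:400,195:335],None,fx=4,fy=4,interpolation=cv2.INTER_CUBIC))
E
```

```text
(no output)
```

View pics/tw.png

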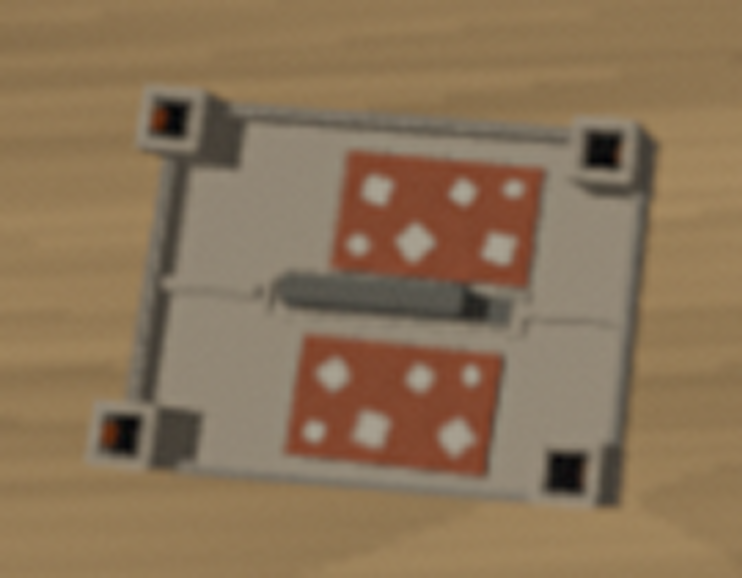

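View pics/tb.png

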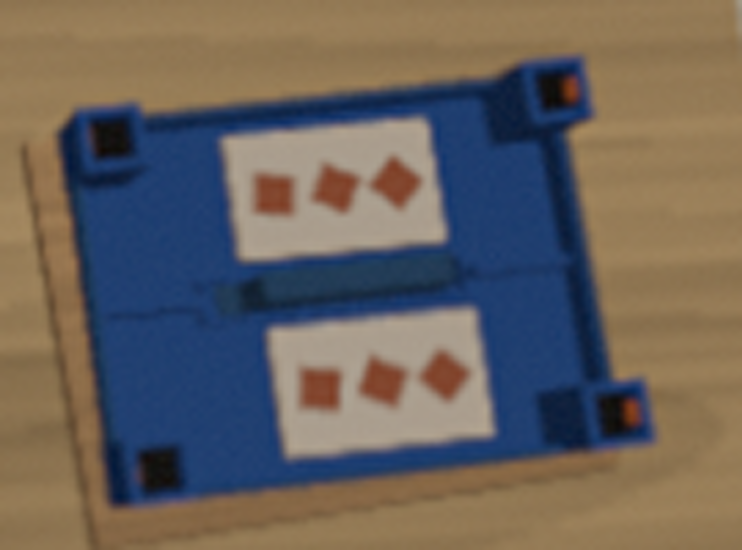

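View pics/sw.png

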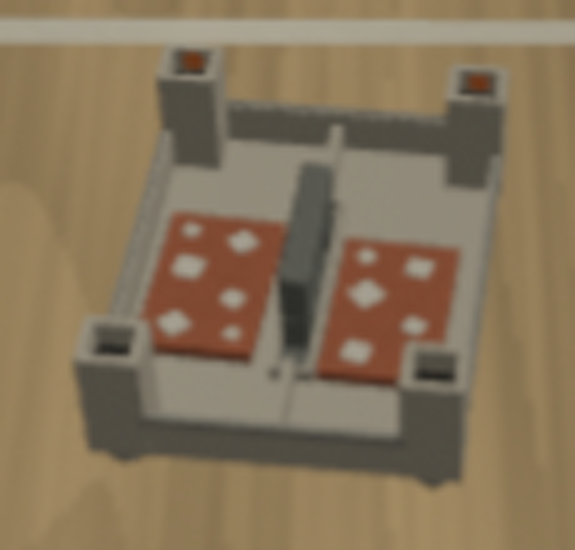

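View pics/sb.png

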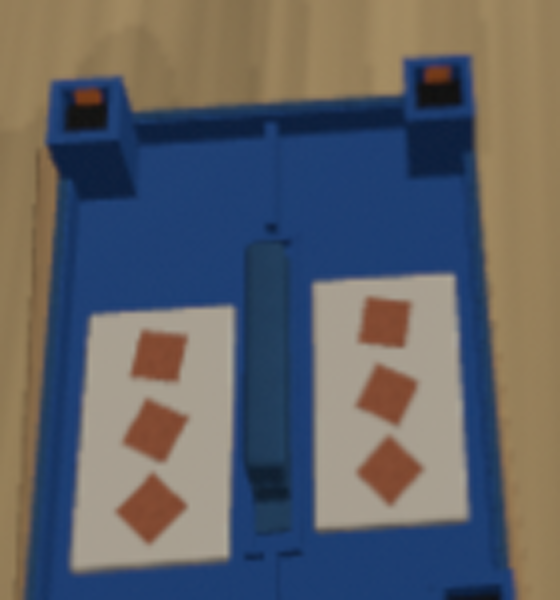

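```bash
cat > h.py <<'E'
import numpy as np,cv2,pickle
from scipy.optimize import least_squares
def proj(c,X,dt=0):
    P=np.atleast_2d(X)@c['R'].T+c['t']+dt; s=P[:,:2]/P[:,2:]; r2=(s**2).sum(1,keepdims=True)
    s=s*(1+c['k1']*r2); return s*[c['fx'],c['fy']]+[c['cx'],c['cy']]
def px(l,s,off): return (np.array(l,float)+.5)/s-.5+off
def T(p,L):
    c,s=np.cos(p[3]),np.sin(p[3]); L=np.atleast_2d(L)
    return np.c_[p[0]+c*L[:,0]-s*L[:,1],p[1]+s*L[:,0]+c*L[:,1],p[2]+L[:,2]]
# order in top image TL,TR,BL,BR ; tray x toward -y world => yaw~-90: x->-y(right), y->+x (up)
S=np.array([[-105,75,72],[105,75,72],[-105,-75,72],[105,-75,72]])/1e3
E
cat > a.py <<'E'
from h import *
t=pickle.load(open('top0.pkl','rb'));s=pickle.load(open('side0.pkl','rb'))
wt=px([(169,119),(604,150),(119,434),(566,472)],5.5,(135,190))
bt=px([(110,139),(560,91),(159,468),(620,413)],5.5,(370,190))
ws=px([(477,83),(435,363),(192,62),(112,340)],5,(225,60))   # local order: TL(-,+) is +y world,+x far
bs=px([(438,86),(86,110)],4,(195,250))
def fit(tp,sp,si,z=None):
    def f(p):
        q=np.array(p); 
        if z is not None:q[2]=z
        r=[]
        if tp is not None:r.append((proj(t,T(q,S))-tp).ravel())
        if sp is not None:r.append((proj(s,T(q,S[si]))-sp).ravel())
        return np.concatenate(r)
    x0=[.45,0.2 if tp is wt or sp is ws else -.25,.03,-1.57]
    r=least_squares(f,x0); return np.round(r.x,4),np.round(f(r.x),1)
print('white both',*fit(wt,ws,[0,1,2,3],0))
print('white both freez',*fit(wt,ws,[0,1,2,3]))
print('white top',*fit(wt,None,0,0)); print('white side',*fit(None,ws,[0,1,2,3],0))
print('blue both',*fit(bt,bs,[0,2])); print('blue top',*fit(bt,None,0)); 
for z in(.02,.03,.04):print(z,*fit(bt,None,0,z),fit(None,bs,[0,2],z)[0])
E
python3 a.py
```

```text
white both [ 0.5026  0.306   1.6495 -1.6904] [ 0.2 -0.5 -0.3 -0.5  0.4 -0.2 -0.1 -0.2 -0.1 -0.2 -0.2  0.4 -0.7 -0.4
 -0.3 -0.3]
white both freez [ 5.0270e-01  3.0680e-01 -1.3000e-03 -1.6905e+00] [ 0.1 -0.4 -0.5 -0.4  0.3 -0.2 -0.3 -0.2 -0.1  0.  -0.2  0.6 -0.6 -0.2
 -0.2 -0.1]
white top [ 0.5017  0.3062  0.0298 -1.6909] [ 0.2 -0.2 -0.3 -0.1  0.3  0.1 -0.1  0.2]
white side [ 0.5035  0.3057  0.0308 -1.6904] [ 0.2 -0.1  0.2  0.5 -0.4 -0.3  0.  -0.2]
blue both [ 0.4772 -0.2875  0.0281 -1.5157] [ 0.5 -0.5 -0.5 -0.3  0.2  0.1 -0.4  0.2  0.   0.2 -0.4 -0.2]
blue top [ 0.4766 -0.2868  0.0308 -1.5148] [ 0.4 -0.4 -0.3 -0.3  0.2  0.4 -0.2  0.3]
0.02 [ 0.4776 -0.2901 -0.2792 -1.515 ] [ 0.9 -0.1 -0.8  0.1  0.6 -0.  -0.8  0.1] [ 0.4773 -0.2832  0.03   -1.5093]
0.03 [ 0.4767 -0.287   1.684  -1.5149] [ 0.4 -0.4 -0.4 -0.3  0.2  0.3 -0.2  0.3] [ 0.4784 -0.2884  0.03   -1.5103]
0.04 [ 0.4757 -0.2839 -0.0728 -1.5147] [-0.1 -0.7  0.  -0.7 -0.2  0.7  0.3  0.6] [ 0.4794 -0.2937  0.0316 -1.5114]
```

Emit:
servo_tool(
  motion=[
    [[0, 0, 0, 0, 0, -0.146], [0, 0, 0, 0, 0, -0.146], [0, 0, 0, 0, 0, -0.146], [0, 0, 0, 0, 0, -0.146], [0, 0, 0, 0, 0, -0.146]],
  ],
)

```text
time: 1.2
ee_pos: [0.2301, -0.4995, 0.2503]
tcp_rot: [180.0, 0.0, 66.9]
wrist_force: [-0.7, 0.2, 0.1]
opening: 0.0853
```

Emit:
servo_tool(
  motion=[
    [[0, 0, 0, 0, 0, -0.146], [0, 0, 0, 0, 0, -0.143], [30, 6, 0, 0, 0, 0], [40, 8, 0, 0, 0, 0], [48, 10, 0, 0, 0, 0]],
  ],
)

```text
time: 1.7
ee_pos: [0.2681, -0.3845, 0.2498]
tcp_rot: [-180.0, -0.0, 83.0]
wrist_force: [1.0, 0.6, 0.8]
opening: 0.0852
```

Emit:
servo_tool(
  motion=[
    [[48, 10, 0, 0, 0, 0], [48, 10, 0, 0, 0, 0], [48, 10, 0, 0, 0, 0], [48, 10, 0, 0, 0, 0], [48, 10, 0, 0, 0, 0]],
  ],
)

```text
time: 2.2
ee_pos: [0.3466, -0.1511, 0.2505]
tcp_rot: [179.9, 0.0, 83.1]
wrist_force: [1.7, -0.9, 0.0]
opening: 0.0854
```

Emit:
servo_tool(
  motion=[
    [[48, 10, 0, 0, 0, 0], [48, 10, 0, 0, 0, 0], [48, 10, 0, 0, 0, 0], [48, 10, 0, 0, 0, 0], [48, 10, 0, 0, 0, 0]],
  ],
)

```text
time: 2.7
ee_pos: [0.425, 0.0816, 0.2506]
tcp_rot: [179.9, -0.0, 83.1]
wrist_force: [2.0, -1.4, 0.7]
opening: 0.0854
```

Emit:
servo_tool(
  motion=[
    [[48, 10, 0, 0, 0, 0], [48, 10, 0, 0, 0, 0], [48, 10, 0, 0, 0, 0], [40, 9, 0, 0, 0, 0], [25, 6, 0, 0, 0, 0]],
  ],
)

```text
time: 3.2
ee_pos: [0.4949, 0.2843, 0.2496]
tcp_rot: [-180.0, 0.0, 83.2]
wrist_force: [-0.2, -0.2, -0.3]
opening: 0.0855
```

Emit:
servo_tool(
  motion=[
    [[10, 2, 0, 0, 0, 0], [0, 0, 0, 0, 0, 0], [0, 0, 0, 0, 0, 0]],
  ],
)

```text
time: 3.5
ee_pos: [0.4975, 0.2903, 0.2505]
tcp_rot: [-180.0, 0.0, 83.1]
wrist_force: [-0.8, -0.0, 0.4]
opening: 0.0852
```

```bash
cat >> h.py <<'E'
from scipy.spatial.transform import Rotation as Ro
def togo(o,target,yaw):
    R=Ro.from_euler('xyz',o['tcp_rot'],degrees=True); 
    d=R.inv().apply(np.array(target)-o['ee_pos'])*1e3
    rv=(R.inv()*Ro.from_euler('xyz',[np.pi,0,yaw])).as_rotvec()
    print('t',round(o['time'],2),'ee',np.round(o['ee_pos'],4),'rot',np.round(o['tcp_rot'],2),'F',np.round(o['wrist_force'],2),'M',np.round(o['torque'],2),'op',round(o['opening'],4)); print('togo mm',np.round(d,1),'rv',np.round(rv,4))
E
python3 - <<'E'
from h import *
from workcell import bot
o=bot.get_obs(); togo(o,[.5026,.3062,.051],-1.6905+np.pi)
for n in('top','side'):
    p=bot.camera(n);pickle.dump(p,open(f'{n}1.pkl','wb'))
    cv2.imwrite(f'pics/{n}1.png',p['color'][:,:,::-1])
E
```

```text
t 3.5 ee [0.4975 0.2903 0.2505] rot [-1.7999e+02  2.0000e-02  8.3100e+01] F [-0.83 -0.01  0.42] M [-0.04  0.01 -0.04] op 0.0852
togo mm [ 16.5   3.1 199.4] rv [-0.0001  0.0004 -0.0007]
```

View pics/side1.png

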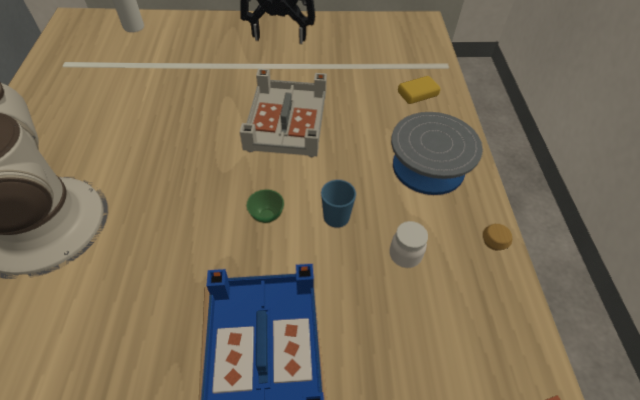

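Emit:
servo_tool(
  motion=[
    [[10, 2, 10, 0, 0, 0], [6.5, 1, 30, 0, 0, 0], [0, 0, 40, 0, 0, 0], [0, 0, 40, 0, 0, 0], [0, 0, 30, 0, 0, 0]],
  ],
  gripper=85,
)

```text
time: 4.1
ee_pos: [0.5019, 0.3065, 0.0971]
tcp_rot: [-179.9, 0.1, 83.1]
wrist_force: [-0.1, -0.1, -0.8]
opening: 0.0849
```

```bash
python3 - <<'E'
from h import *
from workcell import bot
o=bot.get_obs(); togo(o,[.5026,.3062,.051],-1.6905+np.pi)
E
```

```text
t 4.1 ee [0.5019 0.3065 0.0971] rot [-1.7991e+02  7.0000e-02  8.3090e+01] F [-0.1  -0.12 -0.78] M [-0.02 -0.01 -0.03] op 0.0849
togo mm [-0.2  0.8 46.1] rv [-0.0015  0.0012 -0.0009]
```

Emit:
servo_tool(
  motion=[
    [[0, 0.5, 25, 0, 0, 0], [0, 0, 15, 0, 0, 0], [0, 0, 6, 0, 0, 0], [0, 0, 0, 0, 0, 0], [0, 0, 0, 0, 0, 0]],
  ],
)

```text
time: 4.6
ee_pos: [0.5038, 0.3075, 0.0556]
tcp_rot: [179.9, -0.1, 83.1]
wrist_force: [0.1, 0.6, 0.5]
opening: 0.0854
```

```bash
python3 - <<'E'
from h import *
from workcell import bot
o=bot.get_obs(); togo(o,[.5026,.3062,.051],-1.6905+np.pi)
for n in('top','side'):
    p=bot.camera(n);pickle.dump(p,open(f'{n}2.pkl','wb'))
    c=p['color'][:,:,::-1]
    cv2.imwrite(f'pics/{n}2.png',cv2.resize(c[190:295,135:270] if n=='top' else c[40:170,215:350],None,fx=4,fy=4,interpolation=cv2.INTER_CUBIC))
o=bot.get_obs(); togo(o,[.5026,.3062,.051],-1.6905+np.pi)
E
```

```text
t 4.6 ee [0.5038 0.3075 0.0556] rot [ 1.7991e+02 -7.0000e-02  8.3120e+01] F [0.12 0.56 0.52] M [ 0.03 -0.04  0.03] op 0.0854
togo mm [-1.4 -1.1  4.6] rv [ 0.0015 -0.0012 -0.0004]
t 4.7 ee [0.5039 0.3075 0.0557] rot [ 1.799e+02 -8.000e-02  8.312e+01] F [0.29 0.38 0.46] M [ 0.01  0.05 -0.04] op 0.0849
togo mm [-1.5 -1.1  4.7] rv [ 0.0017 -0.0014 -0.0004]
```

View pics/side2.png

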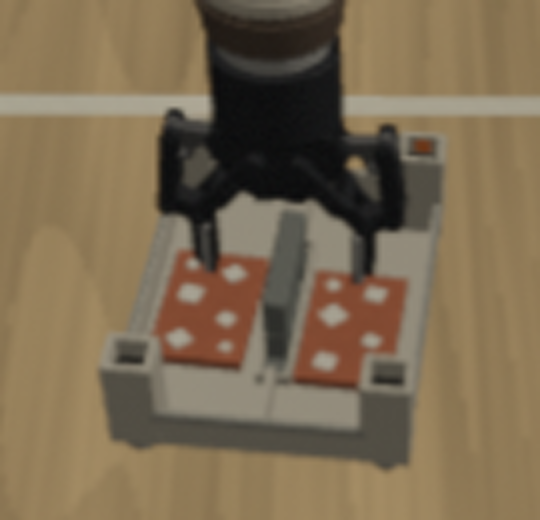

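View pics/top2.png

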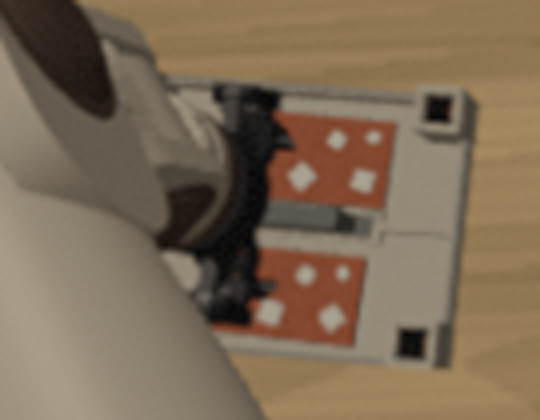

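Emit:
servo_tool(
  motion=[
    [[-1.2, -1, 4.5, 0, 0, 0], [0, 0, 0, 0, 0, 0], [0, 0, 0, 0, 0, 0], [0, 0, 0, 0, 0, 0], [0, 0, 0, 0, 0, 0]],
  ],
  gripper=30,
  newtons=40,
)

```text
time: 5.2
ee_pos: [0.5021, 0.3061, 0.0499]
tcp_rot: [180.0, -0.0, 83.1]
wrist_force: [0.2, -0.9, -0.0]
opening: 0.0299
```

Emit:
servo_tool(
  motion=[
    [[0, 0, 0, 0, 0, 0], [0, 0, 0, 0, 0, 0], [0, 0, 0, 0, 0, 0], [0, 0, 0, 0, 0, 0], [0, 0, 0, 0, 0, 0]],
  ],
  gripper=10,
  newtons=80,
)

```text
time: 5.7
ee_pos: [0.5023, 0.3061, 0.0501]
tcp_rot: [180.0, -0.0, 83.1]
wrist_force: [0.8, -0.0, 3.8]
opening: 0.0151
```

Emit:
servo_tool(
  motion=[
    [[0, 0, 0, 0, 0, 0], [0, 0, 0, 0, 0, 0], [0, 0, 0, 0, 0, 0]],
  ],
  gripper=0,
  newtons=80,
)

```text
time: 6.0
ee_pos: [0.5023, 0.3061, 0.0501]
tcp_rot: [180.0, -0.0, 83.1]
wrist_force: [1.7, -1.2, 5.4]
opening: 0.0151
```

Emit:
servo_tool(
  motion=[
    [[0, 0, -3, 0, 0, 0], [0, 0, -6, 0, 0, 0], [0, 0, -10, 0, 0, 0], [0, 0, -12, 0, 0, 0], [0, 0, -12, 0, 0, 0]],
  ],
)

```text
time: 6.5
ee_pos: [0.502, 0.306, 0.0939]
tcp_rot: [180.0, -0.0, 83.1]
wrist_force: [-0.5, 0.3, -6.7]
opening: 0.015
```

Emit:
servo_tool(
  motion=[
    [[0, 0, -10, 0, 0, 0], [0, 0, -5, 0, 0, 0], [0, 0, 0, 0, 0, 0], [0, 0, 0, 0, 0, 0], [0, 0, 0, 0, 0, 0]],
  ],
)

```text
time: 7.0
ee_pos: [0.5018, 0.3059, 0.1071]
tcp_rot: [-180.0, 0.0, 83.1]
wrist_force: [0.3, -0.5, -7.4]
opening: 0.0153
```

```bash
python3 - <<'E'
from h import *
from workcell import bot
o=bot.get_obs(); togo(o,[.4772,-.2875,.21],-1.5157+np.pi)
for n in('top','side'):
    p=bot.camera(n);pickle.dump(p,open(f'{n}3.pkl','wb'))
    c=p['color'][:,:,::-1]
    cv2.imwrite(f'pics/{n}3.png',cv2.resize(c[190:295,135:270] if n=='top' else c[20:170,215:350],None,fx=4,fy=4,interpolation=cv2.INTER_CUBIC))
E
```

```text
t 7.0 ee [0.5018 0.3059 0.1071] rot [-1.7995e+02  4.0000e-02  8.3120e+01] F [ 0.29 -0.49 -7.43] M [-0.01 -0.01  0.06] op 0.0153
togo mm [-592.1   46.5 -102.5] rv [-0.0009  0.0006 -0.1751]
```

View pics/side3.png

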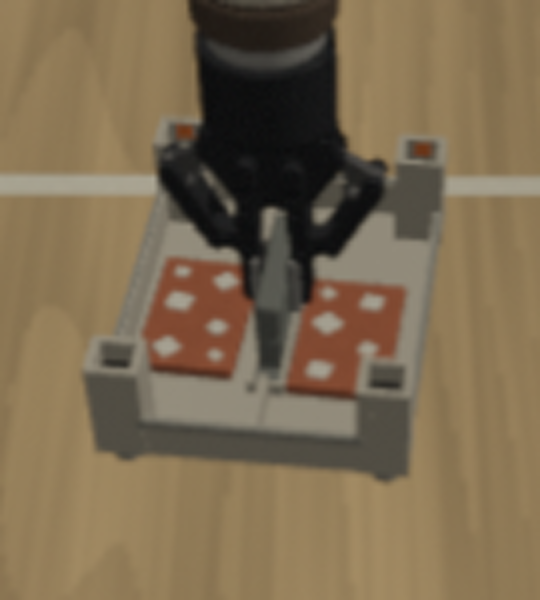

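Emit:
servo_tool(
  motion=[
    [[0, 0, -6, 0, 0, -0.01], [0, 0, -12, 0, 0, -0.02], [0, 0, -18, 0, 0, -0.03], [0, 0, -20, 0, 0, -0.035], [0, 0, -20, 0, 0, -0.035]],
  ],
)

```text
time: 7.6
ee_pos: [0.5021, 0.3061, 0.1857]
tcp_rot: [180.0, -0.0, 90.7]
wrist_force: [0.2, 0.6, -5.9]
opening: 0.0151
```

Emit:
servo_tool(
  motion=[
    [[-3, -0.3, -18, 0, 0, -0.025], [-7, -0.7, -12, 0, 0, -0.015], [-11, -1.1, -8, 0, 0, -0.005], [-15, -1.5, -4, 0, 0, 0], [-20, -2, -2, 0, 0, 0]],
  ],
)

```text
time: 8.1
ee_pos: [0.499, 0.2487, 0.2277]
tcp_rot: [-180.0, 0.0, 93.2]
wrist_force: [0.4, -0.2, -7.2]
opening: 0.0146
```

Emit:
servo_tool(
  motion=[
    [[-25, -2.4, 0, 0, 0, 0], [-28, -2.7, 0, 0, 0, 0], [-30, -2.9, 0, 0, 0, 0], [-30, -2.9, 0, 0, 0, 0], [-30, -2.9, 0, 0, 0, 0]],
  ],
)

```text
time: 8.6
ee_pos: [0.4924, 0.104, 0.2272]
tcp_rot: [-179.9, 0.0, 93.1]
wrist_force: [-0.5, -0.3, -6.7]
opening: 0.015
```

Emit:
servo_tool(
  motion=[
    [[-30, -2.9, 0, 0, 0, 0], [-30, -2.9, 0, 0, 0, 0], [-30, -2.9, 0, 0, 0, 0], [-30, -2.9, 0, 0, 0, 0], [-30, -2.9, 0, 0, 0, 0]],
  ],
)

```text
time: 9.1
ee_pos: [0.4859, -0.0463, 0.2273]
tcp_rot: [-180.0, 0.0, 93.1]
wrist_force: [-0.3, -0.0, -6.2]
opening: 0.0147
```

```bash
python3 - <<'E'
from h import *
from workcell import bot
o=bot.get_obs(); togo(o,[.4772,-.2875,.2],-1.5157+np.pi)
E
```

```text
t 9.1 ee [ 0.4859 -0.0463  0.2273] rot [-179.96    0.     93.1 ] F [-0.35 -0.02 -6.22] M [ 0.01 -0.03 -0.  ] op 0.0147
togo mm [-240.3  -21.7   27.4] rv [-0.0008  0.0001 -0.001 ]
```

Emit:
servo_tool(
  motion=[
    [[-30, -2.7, 0, 0, 0, 0], [-30, -2.7, 0, 0, 0, 0], [-30, -2.7, 0, 0, 0, 0], [-30, -2.7, 0, 0, 0, 0], [-27, -2.5, 0, 0, 0, 0]],
  ],
)

```text
time: 9.6
ee_pos: [0.4805, -0.1938, 0.2273]
tcp_rot: [-179.9, -0.0, 93.1]
wrist_force: [-0.2, 1.8, -6.5]
opening: 0.0149
```

Emit:
servo_tool(
  motion=[
    [[-24, -2.2, 0, 0, 0, 0], [-20, -1.8, 0, 0, 0, 0], [-15, -1.3, 0, 0, 0, 0], [-10, -0.9, 0, 0, 0, 0], [-6, -0.5, 0, 0, 0, 0]],
  ],
)

```text
time: 10.1
ee_pos: [0.4789, -0.2677, 0.2275]
tcp_rot: [-180.0, -0.0, 93.1]
wrist_force: [-0.2, -0.4, -6.6]
opening: 0.0148
```

Emit:
servo_tool(
  motion=[
    [[-2, 0, 0, 0, 0, 0], [0, 0, 0, 0, 0, 0], [0, 0, 0, 0, 0, 0], [0, 0, 0, 0, 0, 0], [0, 0, 0, 0, 0, 0]],
  ],
)

```text
time: 10.6
ee_pos: [0.4795, -0.2686, 0.2279]
tcp_rot: [180.0, -0.0, 93.2]
wrist_force: [-0.5, 0.4, -5.8]
opening: 0.015
```

```bash
python3 - <<'E'
from h import *
from workcell import bot
o=bot.get_obs(); togo(o,[.4772,-.2875,.2],-1.5157+np.pi)
for n in('top','side'):
    p=bot.camera(n);pickle.dump(p,open(f'{n}4.pkl','wb'))
    c=p['color'][:,:,::-1]
    cv2.imwrite(f'pics/{n}4.png',c)
E
```

```text
t 10.6 ee [ 0.4795 -0.2686  0.2279] rot [179.99  -0.    93.19] F [-0.52  0.35 -5.83] M [ 0.04 -0.08 -0.03] op 0.015
togo mm [-18.7  -3.4  27.9] rv [ 0.0001 -0.      0.0005]
```

View pics/side4.png

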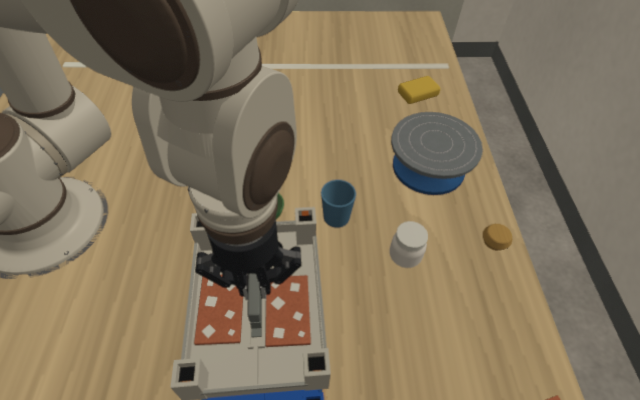

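View pics/top4.png

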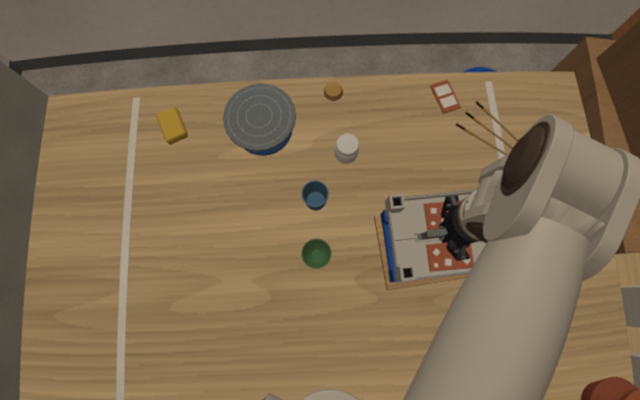

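```bash
python3 - <<'E'
from h import *
t=pickle.load(open('top4.pkl','rb'))['color'][:,:,::-1];s=pickle.load(open('side4.pkl','rb'))['color'][:,:,::-1]
z=lambda a,f:cv2.resize(a,None,fx=f,fy=f,interpolation=cv2.INTER_CUBIC)
cv2.imwrite('pics/t4z.png',z(t[185:290,375:480],5)); 
a=z(s[345:400,165:340],4);cv2.imwrite('pics/s4a.png',a);cv2.imwrite('pics/s4b.png',z(s[195:250,180:335],4))
E
```

```text
(no output)
```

View pics/t4z.png

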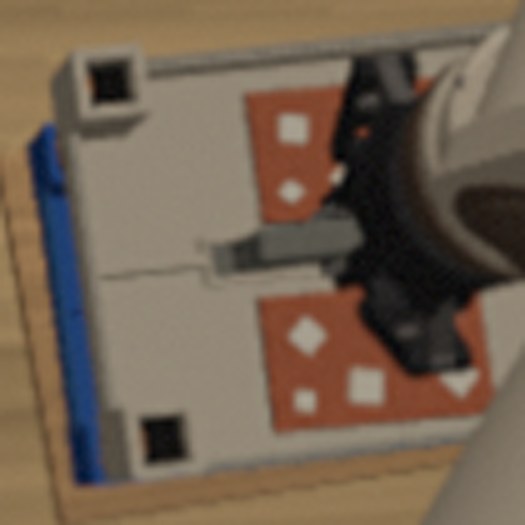

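View pics/s4a.png

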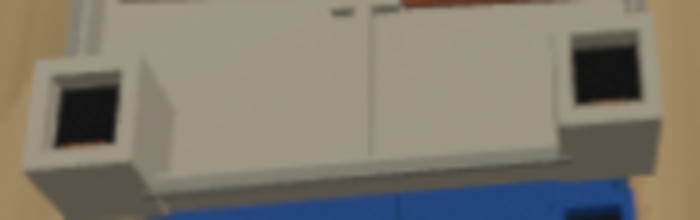

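View pics/s4b.png

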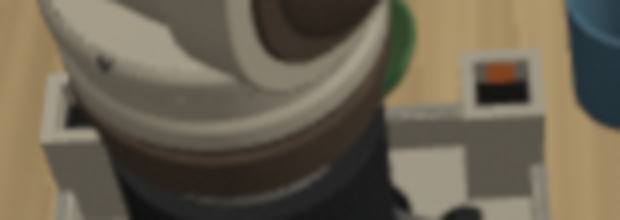

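```bash
cat > b.py <<'E'
from h import *
t=pickle.load(open('top4.pkl','rb'));s=pickle.load(open('side4.pkl','rb'))
tp=px([(110,84),(164,440)],5,(375,185)); 
sp=np.r_[px([(86,112),(606,70)],4,(165,345)),px([(502,83)],4,(180,195))]
def fit(a,b,z,yaw=None):
    def f(p):
        q=np.array(p)
        if z is not None:q[2]=z
        if yaw is not None:q[3]=yaw
        r=[]
        if a:r.append((proj(t,T(q,S[[0,2]]))-tp).ravel())
        if b:r.append((proj(s,T(q,S[[3,1,0]]))-sp).ravel())
        return np.concatenate(r)
    r=least_squares(f,[.47,-.27,.177,-1.5157]);return np.round(r.x,4),np.round(f(r.x),1)
for a,b in((1,1),(1,0),(0,1)):
    for z in(None,.1769):
        if a and not b and z is None:continue
        print(a,b,z,*fit(a,b,z))
E
python3 b.py
```

```text
1 1 None [ 0.4794 -0.2758  0.1747 -1.5117] [ 0.1 -0.4  0.2 -0.2 -0.2 -0.1  0.2 -0.5 -0.4  0.7]
1 1 0.1769 [ 0.4796 -0.2763 -1.4424 -1.5113] [ 0.5 -0.7  0.7 -0.3 -0.6 -0.2  0.3 -0.7 -0.3  0.1]
1 0 0.1769 [ 0.4786 -0.275   0.1771 -1.5123] [-0.  -0.2  0.   0.2]
0 1 None [ 0.4798 -0.2764  0.1764 -1.513 ] [-0.4 -0.1  0.4 -0.3 -0.   0.5]
0 1 0.1769 [ 0.4799 -0.2766  1.7964 -1.513 ] [-0.5 -0.   0.5 -0.3  0.   0.4]
```

Emit:
servo_tool(
  motion=[
    [[-1, -0.3, 6, 0, 0, 0.001], [-2, -0.5, 12, 0, 0, 0.002], [-3, -0.6, 16, 0, 0, 0], [-3, -0.6, 14, 0, 0, 0], [-2.8, -0.4, 8, 0, 0, 0]],
  ],
)

```text
time: 11.2
ee_pos: [0.4769, -0.2809, 0.1695]
tcp_rot: [-179.9, -0.1, 93.0]
wrist_force: [0.5, 1.0, -6.8]
opening: 0.0152
```

Emit:
servo_tool(
  motion=[
    [[0, 0, 4, 0, 0, 0], [0, 0, 2, 0, 0, 0], [0, 0, 0, 0, 0, 0], [0, 0, 0, 0, 0, 0], [0, 0, 0, 0, 0, 0]],
  ],
)

```text
time: 11.7
ee_pos: [0.4779, -0.281, 0.1664]
tcp_rot: [180.0, 0.0, 93.0]
wrist_force: [0.6, 0.0, -6.4]
opening: 0.0151
```

```bash
cat > look.py <<'E'
import sys
from h import *
from workcell import bot
k=sys.argv[1]
o=bot.get_obs(); togo(o,[.4778,-.2805,.152],-1.515+np.pi)
z=lambda a,f:cv2.resize(a,None,fx=f,fy=f,interpolation=cv2.INTER_CUBIC)
t=bot.camera('top');s=bot.camera('side')
pickle.dump(t,open(f'top{k}.pkl','wb'));pickle.dump(s,open(f'side{k}.pkl','wb'))
t=t['color'][:,:,::-1];s=s['color'][:,:,::-1]
cv2.imwrite(f'pics/t{k}.png',z(t[185:290,375:505],5)); 
cv2.imwrite(f'pics/s{k}.png',z(s[210:400,165:345],4)[:, :])
E
sed -i 's/z(s\[210:400,165:345\],4)/z(s[250:400,165:345],4)/' look.py
python3 look.py 5
```

```text
t 11.7 ee [ 0.4779 -0.281   0.1664] rot [1.7995e+02 3.0000e-02 9.2990e+01] F [ 0.63  0.03 -6.44] M [ 0.09 -0.04  0.03] op 0.0151
togo mm [ 0.5 -0.1 14.4] rv [ 0.0008  0.0005 -0.0037]
```

View pics/t5.png

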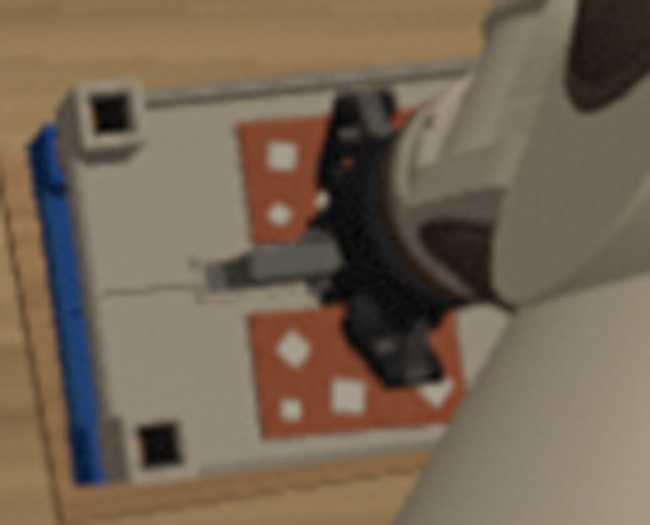

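View pics/s5.png

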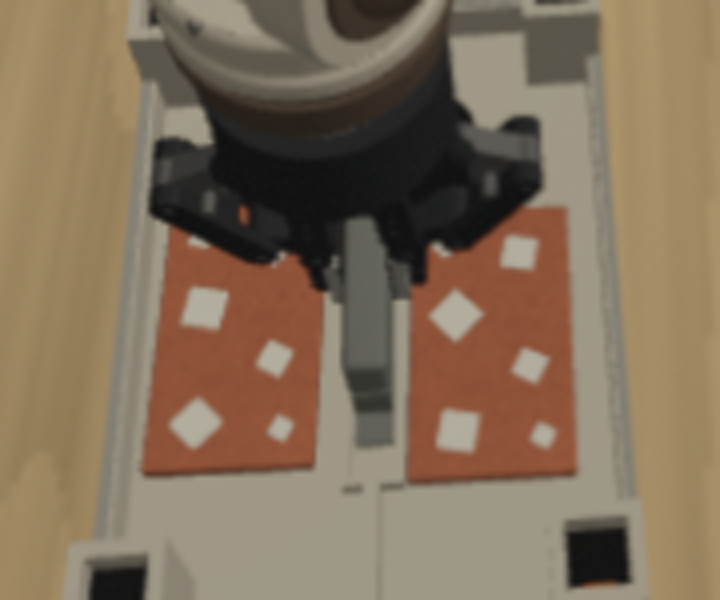

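```bash
python3 - <<'E'
from h import *
t=pickle.load(open('top5.pkl','rb'))['color'][:,:,::-1];s=pickle.load(open('side5.pkl','rb'))['color'][:,:,::-1]
z=lambda a,f:cv2.resize(a,None,fx=f,fy=f,interpolation=cv2.INTER_CUBIC)
A=z(s[225:265,185:335],5);B=z(s[360:400,170:345],4.286)
cv2.imwrite('pics/s5z.png',np.vstack([A,B[:,:750]]))
cv2.imwrite('pics/t5z.png',np.hstack([z(t[192:222,380:412],12),z(t[258:288,388:420],12)]))
print(A.shape)
E
```

```text
(200, 750, 3)
```

View pics/s5z.png

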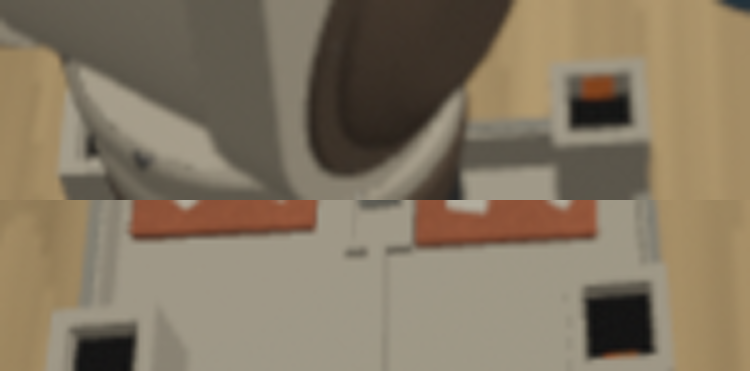

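View pics/t5z.png

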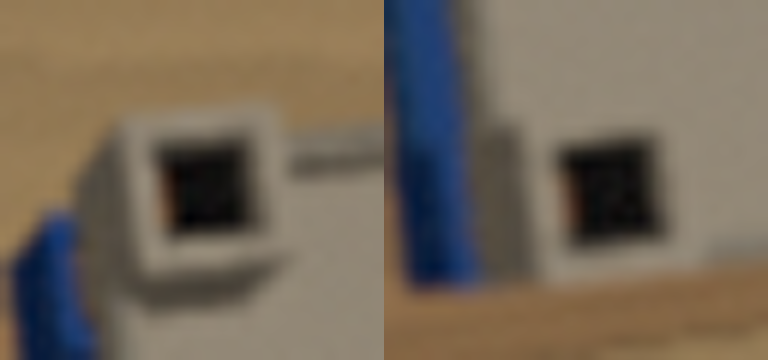

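```bash
cat > c.py <<'E'
from h import *
t=pickle.load(open('top5.pkl','rb'));s=pickle.load(open('side5.pkl','rb'))
tp=np.r_[px([(204,189)],12,(380,192)),px([(227,190)],12,(388,258))]
sp=np.r_[px([(619,121)],4.286,(170,360)),px([(600.5,101.5)],5,(185,225))]
def fit(a,b,z):
    def f(p):
        q=np.array(p);q[2]=z;r=[]
        if a:r.append((proj(t,T(q,S[[0,2]]))-tp).ravel())
        if b:r.append((proj(s,T(q,S[[1,0]]))-sp).ravel())
        return np.concatenate(r)
    r=least_squares(f,[.47,-.27,.177,-1.5157]);return np.round(r.x,4),np.round(f(r.x),1)
for a,b in((1,1),(1,0),(0,1)): print(a,b,*fit(a,b,.1664-.0501))
E
python3 c.py
```

```text
1 1 [ 0.4779 -0.2882  0.0258 -1.5201] [ 0.8 -0.6  0.4 -0.1 -0.2 -0.5 -0.1 -0.3]
1 0 [ 0.4779 -0.2867  0.177  -1.5131] [-0.  -0.2  0.   0.2]
0 1 [ 0.4781 -0.2887  0.1059 -1.52  ] [-0. -0.  0.  0.]
```

Emit:
servo_tool(
  motion=[
    [[0, -0.4, 3, 0, 0, 0], [0, 0, 4, 0, 0, 0], [0, 0, 3, 0, 0, 0], [0, 0, 1, 0, 0, 0], [0, 0, 0, 0, 0, 0]],
  ],
)

```text
time: 12.3
ee_pos: [0.4771, -0.2809, 0.1544]
tcp_rot: [-180.0, -0.0, 93.0]
wrist_force: [-0.5, 0.7, -6.9]
opening: 0.0148
```

Emit:
servo_tool(
  motion=[
    [[0, 0, 0.5, 0, 0, 0], [0, 0, 0.5, 0, 0, 0], [0, 0, 0, 0, 0, 0]],
  ],
)

```text
time: 12.6
ee_pos: [0.4772, -0.281, 0.1538]
tcp_rot: [180.0, 0.0, 93.0]
wrist_force: [-0.9, -0.2, -6.6]
opening: 0.0149
```

Emit:
servo_tool(
  motion=[
    [[0, 0, 0.5, 0, 0, 0], [0, 0, 0.5, 0, 0, 0], [0, 0, 0, 0, 0, 0]],
  ],
)

```text
time: 12.9
ee_pos: [0.4772, -0.281, 0.1527]
tcp_rot: [-180.0, -0.0, 93.0]
wrist_force: [-0.2, -0.1, -7.8]
opening: 0.0146
```

Emit:
servo_tool(
  motion=[
    [[0, 0, 0.5, 0, 0, 0], [0, 0, 0.5, 0, 0, 0], [0, 0, 0, 0, 0, 0]],
  ],
)

```text
time: 13.2
ee_pos: [0.4772, -0.2809, 0.1517]
tcp_rot: [-180.0, -0.0, 93.0]
wrist_force: [-0.3, -0.4, -6.9]
opening: 0.0148
```

Emit:
servo_tool(
  motion=[
    [[0, 0, 0.5, 0, 0, 0], [0, 0, 0.5, 0, 0, 0], [0, 0, 0, 0, 0, 0]],
  ],
)

```text
time: 13.5
ee_pos: [0.4772, -0.2809, 0.1507]
tcp_rot: [-180.0, -0.0, 93.0]
wrist_force: [-0.1, 0.2, -6.5]
opening: 0.015
```

Emit:
servo_tool(
  motion=[
    [[0, 0, 0.5, 0, 0, 0], [0, 0, 0.5, 0, 0, 0], [0, 0, 0, 0, 0, 0]],
  ],
)

```text
time: 13.8
ee_pos: [0.4772, -0.281, 0.1497]
tcp_rot: [-180.0, -0.0, 93.0]
wrist_force: [0.6, -0.1, -6.4]
opening: 0.015
```

Emit:
servo_tool(
  motion=[
    [[0, 0, 0.5, 0, 0, 0], [0, 0, 0.5, 0, 0, 0], [0, 0, 0, 0, 0, 0]],
  ],
)

```text
time: 14.1
ee_pos: [0.4772, -0.281, 0.1487]
tcp_rot: [-180.0, -0.0, 93.0]
wrist_force: [-0.1, 0.3, -6.2]
opening: 0.0147
```

Emit:
servo_tool(
  motion=[
    [[0, 0, 0.5, 0, 0, 0], [0, 0, 0.5, 0, 0, 0], [0, 0, 0, 0, 0, 0]],
  ],
)

```text
time: 14.4
ee_pos: [0.4773, -0.281, 0.1478]
tcp_rot: [180.0, 0.0, 93.0]
wrist_force: [-0.2, -0.3, -6.5]
opening: 0.0152
```

Emit:
servo_tool(
  motion=[
    [[0, 0, 0.5, 0, 0, 0], [0, 0, 0.5, 0, 0, 0], [0, 0, 0, 0, 0, 0]],
  ],
)

```text
time: 14.7
ee_pos: [0.4773, -0.281, 0.147]
tcp_rot: [180.0, 0.0, 93.0]
wrist_force: [-0.1, 0.3, -4.4]
opening: 0.0148
```

```bash
python3 look.py 6; python3 - <<'E'
from h import *
t=pickle.load(open('top6.pkl','rb'))['color'][:,:,::-1];s=pickle.load(open('side6.pkl','rb'))['color'][:,:,::-1]
z=lambda a,f:cv2.resize(a,None,fx=f,fy=f,interpolation=cv2.INTER_CUBIC)
cv2.imwrite('pics/s6z.png',z(s[230:290,255:345],8))
E
```

```text
t 14.7 ee [ 0.4773 -0.281   0.147 ] rot [1.7998e+02 1.0000e-02 9.2980e+01] F [-0.12  0.33 -4.37] M [0.06 0.05 0.05] op 0.0148
togo mm [ 0.5  0.5 -5. ] rv [ 0.0003  0.0002 -0.0037]
```

View pics/t6.png

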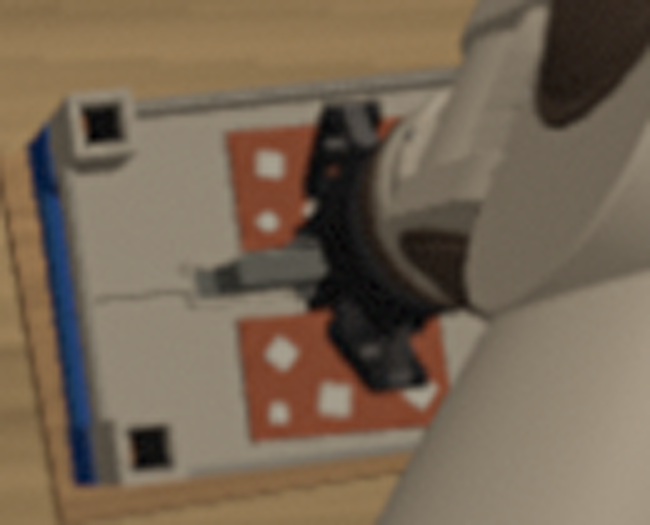

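View pics/s6z.png

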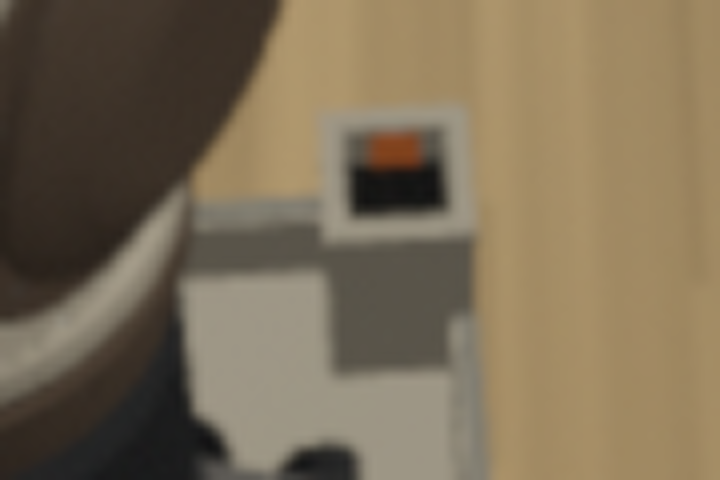

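Emit:
servo_tool(
  motion=[
    [[0, 0, 0.3, 0, 0, 0], [0, 0, 0, 0, 0, 0]],
  ],
)

```text
time: 15.0
ee_pos: [0.4773, -0.281, 0.1467]
tcp_rot: [180.0, 0.0, 93.0]
wrist_force: [-0.4, -0.0, -2.6]
opening: 0.0152
```

Emit:
servo_tool(
  motion=[
    [[0, 0, 0.3, 0, 0, 0], [0, 0, 0, 0, 0, 0]],
  ],
)

```text
time: 15.2
ee_pos: [0.4773, -0.2811, 0.1464]
tcp_rot: [180.0, 0.0, 93.0]
wrist_force: [-0.2, -0.5, -1.2]
opening: 0.015
```

Emit:
servo_tool(
  motion=[
    [[0, 0, 0.4, 0, 0, 0], [0, 0, 0, 0, 0, 0]],
  ],
)

```text
time: 15.4
ee_pos: [0.4774, -0.2811, 0.1461]
tcp_rot: [180.0, 0.0, 93.0]
wrist_force: [-0.6, 0.1, -0.2]
opening: 0.015
```

Emit:
servo_tool(
  motion=[
    [[0, 0, 0.4, 0, 0, 0], [0, 0, 0, 0, 0, 0]],
  ],
)

```text
time: 15.6
ee_pos: [0.4774, -0.2811, 0.1458]
tcp_rot: [180.0, 0.0, 93.0]
wrist_force: [0.1, -0.0, 3.1]
opening: 0.0148
```

Emit:
servo_tool(
  motion=[
    [[0, 0, 0.4, 0, 0, 0], [0, 0, 0, 0, 0, 0]],
  ],
)

```text
time: 15.8
ee_pos: [0.4774, -0.2812, 0.1456]
tcp_rot: [180.0, 0.0, 93.0]
wrist_force: [-0.9, 0.2, 5.3]
opening: 0.0153
```

Emit:
servo_tool(
  motion=[
    [[0, 0, 0.4, 0, 0, 0], [0, 0, 0, 0, 0, 0]],
  ],
)

```text
time: 16.0
ee_pos: [0.4775, -0.2812, 0.1454]
tcp_rot: [179.9, 0.1, 93.0]
wrist_force: [-2.3, -0.4, 6.8]
opening: 0.0149
```

Emit:
servo_tool(
  motion=[
    [[0, 0, 0.4, 0, 0, 0], [0, 0, 0, 0, 0, 0]],
  ],
)

```text
time: 16.2
ee_pos: [0.4775, -0.2813, 0.1453]
tcp_rot: [179.9, 0.1, 93.0]
wrist_force: [-1.8, 0.6, 8.4]
opening: 0.015
```

```bash
python3 look.py 7
```

```text
t 16.2 ee [ 0.4775 -0.2813  0.1453] rot [1.7993e+02 7.0000e-02 9.2970e+01] F [-1.85  0.63  8.39] M [-0.04  0.4   0.15] op 0.015
togo mm [ 0.8  0.3 -6.7] rv [ 0.0013  0.0012 -0.0039]
```

Emit:
servo_tool(
  motion=[
    [[0, 0, 0.5, 0, 0, 0], [0, 0, 0, 0, 0, 0]],
  ],
)

```text
time: 16.5
ee_pos: [0.4775, -0.2813, 0.145]
tcp_rot: [179.9, 0.1, 93.0]
wrist_force: [-4.0, -1.0, 8.9]
opening: 0.0151
```

Emit:
servo_tool(
  motion=[
    [[0, 0, 0.5, 0, 0, 0], [0, 0, 0, 0, 0, 0]],
  ],
)

```text
time: 16.7
ee_pos: [0.4776, -0.2814, 0.1448]
tcp_rot: [179.9, 0.1, 93.0]
wrist_force: [-2.0, -0.4, 11.0]
opening: 0.0151
```

```bash
python3 look.py 8;  python3 - <<'E'
from h import *
z=lambda a,f:cv2.resize(a,None,fx=f,fy=f,interpolation=cv2.INTER_CUBIC)
O=[]
for k in '68':
    s=pickle.load(open(f'side{k}.pkl','rb'))['color'][:,:,::-1];t=pickle.load(open(f'top{k}.pkl','rb'))['color'][:,:,::-1]
    O.append(np.hstack([z(s[235:290,285:335],7),z(t[195:250,372:422],7)[:385]]))
cv2.imwrite('pics/cmp8.png',np.vstack(O)[:, :][:770]); print(O[0].shape)
E
python3 -c "
import cv2;a=cv2.imread('pics/cmp8.png');cv2.imwrite('pics/cmp8.png',cv2.resize(a,(545,600)))"
```

```text
t 16.7 ee [ 0.4776 -0.2814  0.1448] rot [1.7989e+02 1.0000e-01 9.2970e+01] F [-2.04 -0.43 11.03] M [-0.08  0.57  0.15] op 0.0151
togo mm [ 0.9  0.2 -7.2] rv [ 0.0019  0.0018 -0.004 ]
(385, 700, 3)
```

View pics/cmp8.png

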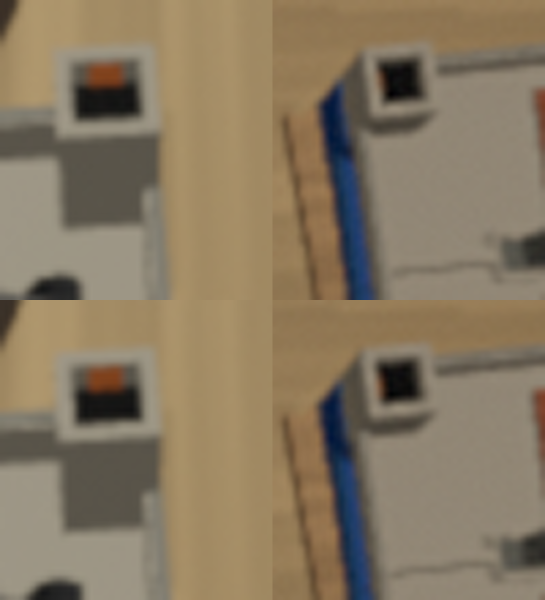

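Emit:
servo_tool(
  motion=[
    [[0, -0.4, 0.3, 0, 0, 0], [0, 0, 0, 0, 0, 0]],
  ],
)

```text
time: 17.0
ee_pos: [0.4775, -0.2815, 0.1448]
tcp_rot: [179.8, 0.1, 93.0]
wrist_force: [-1.0, -0.3, 12.7]
opening: 0.0151
```

Emit:
servo_tool(
  motion=[
    [[0, 0, 0.5, 0, 0, 0], [0, 0, 0, 0, 0, 0]],
  ],
)

```text
time: 17.2
ee_pos: [0.4775, -0.2816, 0.1445]
tcp_rot: [179.8, 0.1, 93.0]
wrist_force: [-1.4, 0.5, 12.6]
opening: 0.0152
```

```bash
python3 - <<'E'
from h import *
from workcell import bot
o=bot.get_obs(); togo(o,[.4772,-.2815,.140],-1.515+np.pi)
E
```

```text
t 17.2 ee [ 0.4775 -0.2816  0.1445] rot [1.7984e+02 1.3000e-01 9.2970e+01] F [-1.37  0.53 12.61] M [-0.11  0.41  0.16] op 0.0152
togo mm [ 0.1 -0.3  4.5] rv [ 0.0029  0.0023 -0.0039]
```

Emit:
servo_tool(
  motion=[
    [[0, 0, 0.5, 0.002, 0.002, 0], [0, 0, 0, 0, 0, 0]],
  ],
)

```text
time: 17.4
ee_pos: [0.4776, -0.2817, 0.1442]
tcp_rot: [179.9, 0.0, 93.0]
wrist_force: [-1.5, 0.4, 14.5]
opening: 0.0152
```

Emit:
servo_tool(
  motion=[
    [[0, 0, 0.5, 0, 0, 0], [0, 0, 0, 0, 0, 0]],
  ],
)

```text
time: 17.6
ee_pos: [0.4777, -0.2817, 0.1439]
tcp_rot: [179.9, 0.0, 93.0]
wrist_force: [-2.8, 0.2, 16.6]
opening: 0.0148
```

```bash
python3 - <<'E'
from h import *
from workcell import bot
o=bot.get_obs(); togo(o,[.4772,-.2815,.140],-1.515+np.pi)
E
```

```text
t 17.6 ee [ 0.4777 -0.2817  0.1439] rot [1.7992e+02 4.0000e-02 9.2970e+01] F [-2.81  0.17 16.61] M [-0.12  0.45  0.12] op 0.0148
togo mm [ 0.2 -0.5  3.9] rv [ 0.0014  0.0008 -0.004 ]
```

```bash
python3 look.py 9;  cat > corr.py <<'E'
import sys
from h import *
# patches: side far-right post; top TL & BL posts; also blue strip in top
P={'sidepost':('side',(228,275,290,333)),'topTL':('top',(200,225,385,405)),'topBL':('top',(268,286,396,412))}
def g(k,n):return cv2.cvtColor(pickle.load(open(f'{n}{k}.pkl','rb'))['color'],cv2.COLOR_RGB2GRAY).astype(np.float32)
def J(n,zz):
    c=pickle.load(open(f'{n}6.pkl','rb'));X=T([.4775,-.288,0,-1.515],S[0]);X2=X+[0,0,.001]
    return (proj(c,X2)-proj(c,X))[0]
print('px per mm up: side',J('side',0),'top',J('top',0))
a=sys.argv[1]
for b in sys.argv[2:]:
    for nm,(n,(y0,y1,x0,x1)) in P.items():
        A=g(a,n);B=g(b,n);W=np.eye(2,3,dtype=np.float32)
        m=np.zeros_like(A,np.uint8);m[y0:y1,x0:x1]=255
        cc,W=cv2.findTransformECC(A,B,W,cv2.MOTION_TRANSLATION,(3,100,1e-5),m,3)
        print(a,b,nm,np.round(W[:,2],2),round(cc,3))
E
python3 corr.py 6 7 8 9
```

```text
t 17.6 ee [ 0.4777 -0.2817  0.1439] rot [1.7992e+02 4.0000e-02 9.2970e+01] F [-2.81  0.17 16.61] M [-0.12  0.45  0.12] op 0.0148
togo mm [ 1.2  0.2 -8.1] rv [ 0.0014  0.0008 -0.004 ]
px per mm up: side [-0.00281817 -0.26492921] top [ 0.06727964 -0.06981638]
6 7 sidepost [0.02 0.44] 1.0
6 7 topTL [-0.21  0.15] 0.999
6 7 topBL [-0.3   0.05] 0.998
6 8 sidepost [0.11 0.63] 0.999
6 8 topTL [-0.25  0.14] 0.998
6 8 topBL [-0.41 -0.01] 0.998
6 9 sidepost [0.13 0.89] 0.999
6 9 topTL [-0.29  0.14] 0.999
6 9 topBL [-0.53 -0.01] 0.996
```

Emit:
servo_tool(
  motion=[
    [[0, -0.4, 0.5, 0, 0, 0], [0, 0, 0, 0, 0, 0]],
  ],
)

```text
time: 17.9
ee_pos: [0.4776, -0.2818, 0.1439]
tcp_rot: [179.9, 0.1, 93.0]
wrist_force: [-1.4, -0.0, 18.5]
opening: 0.0145
```

Emit:
servo_tool(
  motion=[
    [[0, 0, 0.5, 0, 0, 0], [0, 0, 0, 0, 0, 0]],
  ],
)

```text
time: 18.1
ee_pos: [0.4776, -0.2817, 0.1423]
tcp_rot: [179.9, 0.0, 93.0]
wrist_force: [2.0, 0.7, 7.3]
opening: 0.0148
```

```bash
python3 look.py 10; python3 corr.py 6 10; python3 - <<'E'
from h import *
z=lambda a,f:cv2.resize(a,None,fx=f,fy=f,interpolation=cv2.INTER_CUBIC)
s=pickle.load(open('side10.pkl','rb'))['color'][:,:,::-1];cv2.imwrite('pics/s10f.png',z(s[200:400,140:360],3))
E
```

```text
t 18.1 ee [ 0.4776 -0.2817  0.1423] rot [1.799e+02 3.000e-02 9.298e+01] F [2.01 0.73 7.32] M [-0.77 -0.47  0.1 ] op 0.0148
togo mm [ 1.1  0.3 -9.7] rv [ 0.0017  0.0006 -0.0038]
px per mm up: side [-0.00281817 -0.26492921] top [ 0.06727964 -0.06981638]
6 10 sidepost [0.03 1.45] 0.999
6 10 topTL [-0.81  0.47] 0.996
6 10 topBL [-0.9   0.23] 0.997
```

View pics/s10f.png

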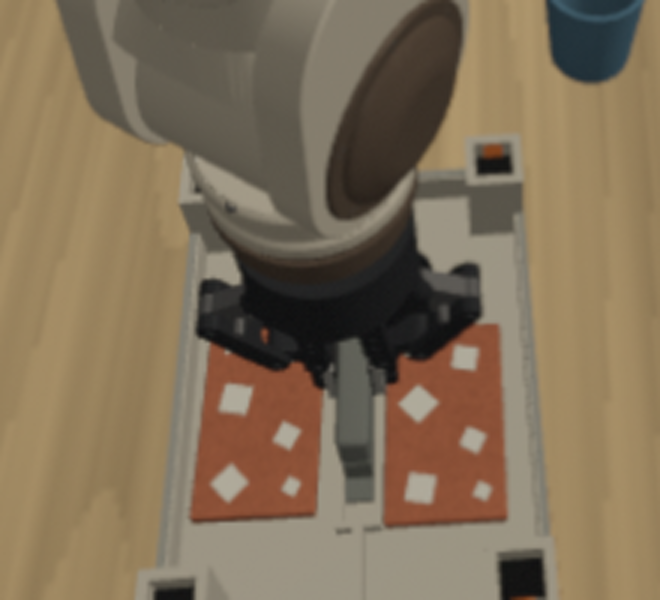

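View pics/t10.png

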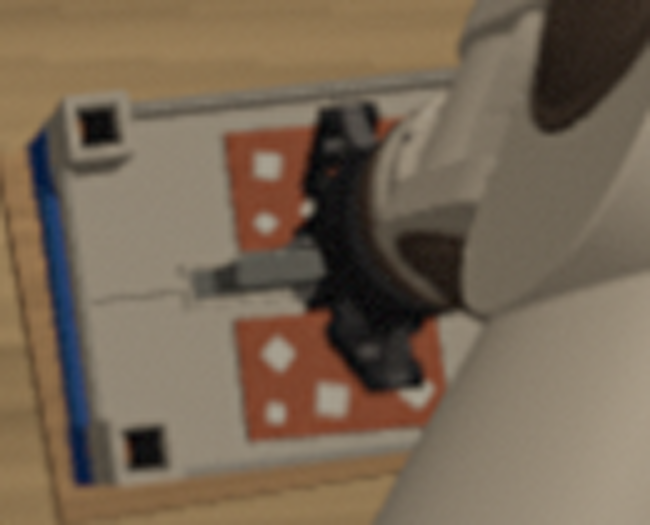

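Emit:
servo_tool(
  motion=[
    [[0, 0.3, 0.5, 0, 0, 0], [0, 0, 0, 0, 0, 0]],
  ],
)

```text
time: 18.4
ee_pos: [0.4777, -0.2818, 0.1419]
tcp_rot: [179.9, 0.1, 93.0]
wrist_force: [-0.7, 0.4, 11.0]
opening: 0.0145
```

Emit:
servo_tool(
  motion=[
    [[0, 0, 0.5, 0, 0, 0], [0, 0, 0, 0, 0, 0]],
  ],
)

```text
time: 18.6
ee_pos: [0.4777, -0.2819, 0.1418]
tcp_rot: [179.9, 0.1, 93.0]
wrist_force: [-0.3, -0.1, 14.1]
opening: 0.0147
```

```bash
python3 look.py 11; python3 corr.py 6 11
```

```text
t 18.6 ee [ 0.4777 -0.2819  0.1418] rot [1.7992e+02 8.0000e-02 9.2970e+01] F [-0.29 -0.13 14.15] M [-0.79  0.17  0.12] op 0.0147
togo mm [  1.4   0.2 -10.2] rv [ 0.0014  0.0015 -0.0039]
px per mm up: side [-0.00281817 -0.26492921] top [ 0.06727964 -0.06981638]
6 11 sidepost [0.16 1.56] 0.998
6 11 topTL [-0.88  0.46] 0.997
6 11 topBL [-0.99  0.05] 0.999
```

Emit:
servo_tool(
  motion=[
    [[0, 0, 0.5, 0, 0, 0], [0, 0, 0, 0, 0, 0]],
  ],
)

```text
time: 18.9
ee_pos: [0.4778, -0.2819, 0.1416]
tcp_rot: [179.9, 0.1, 93.0]
wrist_force: [-0.9, -0.8, 14.5]
opening: 0.0153
```

Emit:
servo_tool(
  motion=[
    [[0, 0, 0.5, 0, 0, 0], [0, 0, 0, 0, 0, 0]],
  ],
)

```text
time: 19.1
ee_pos: [0.4776, -0.2814, 0.14]
tcp_rot: [179.9, -0.0, 93.0]
wrist_force: [1.2, -1.0, 11.8]
opening: 0.0148
```

```bash
python3 look.py 12; python3 corr.py 6 12
```

```text
t 19.1 ee [ 0.4776 -0.2814  0.14  ] rot [ 1.7994e+02 -2.0000e-02  9.2980e+01] F [ 1.25 -1.01 11.81] M [-0.06 -0.08  0.18] op 0.0148
togo mm [  0.9   0.2 -12. ] rv [ 0.001  -0.0003 -0.0037]
px per mm up: side [-0.00281817 -0.26492921] top [ 0.06727964 -0.06981638]
6 12 sidepost [0.17 2.09] 0.998
6 12 topTL [-0.75  0.53] 0.996
6 12 topBL [-0.73  0.01] 0.997
```

Emit:
servo_tool(
  motion=[
    [[0, 0, 0.5, 0, 0, 0], [0, 0, 0.5, 0, 0, 0], [0, 0, 0, 0, 0, 0]],
  ],
)

```text
time: 19.5
ee_pos: [0.4777, -0.2817, 0.14]
tcp_rot: [179.9, 0.0, 93.0]
wrist_force: [-1.3, 0.6, 16.8]
opening: 0.0144
```

Emit:
servo_tool(
  motion=[
    [[0, 0, 0.5, 0, 0, 0], [0, 0, 0.5, 0, 0, 0], [0, 0, 0, 0, 0, 0]],
  ],
)

```text
time: 19.8
ee_pos: [0.4777, -0.2819, 0.1399]
tcp_rot: [179.9, 0.1, 93.0]
wrist_force: [-4.0, 0.0, 24.5]
opening: 0.0151
```

```bash
python3 look.py 13; python3 corr.py 6 13
```

```text
t 19.8 ee [ 0.4777 -0.2819  0.1399] rot [1.7986e+02 9.0000e-02 9.2970e+01] F [-3.970e+00  1.000e-02  2.454e+01] M [0.02 0.91 0.14] op 0.0151
togo mm [  1.4   0.2 -12.1] rv [ 0.0024  0.0016 -0.004 ]
px per mm up: side [-0.00281817 -0.26492921] top [ 0.06727964 -0.06981638]
6 13 sidepost [0.18 2.1 ] 0.999
6 13 topTL [-0.72  0.53] 0.995
6 13 topBL [-0.74 -0.02] 0.997
```

Emit:
servo_tool(
  motion=[
    [[0, 0, -1, 0, 0, 0], [0, 0, -1, 0, 0, 0], [0, 0, -1, 0, 0, 0], [0, 0, 0, 0, 0, 0]],
  ],
)

```text
time: 20.3
ee_pos: [0.4776, -0.2811, 0.1401]
tcp_rot: [180.0, -0.1, 93.0]
wrist_force: [3.1, 0.1, 6.2]
opening: 0.0149
```

```bash
python3 look.py 14; python3 corr.py 13 14
```

```text
t 20.3 ee [ 0.4776 -0.2811  0.1401] rot [ 1.7999e+02 -8.0000e-02  9.2990e+01] F [3.12 0.06 6.24] M [-0.03 -0.82  0.18] op 0.0149
togo mm [  0.6   0.2 -11.9] rv [ 0.0002 -0.0013 -0.0036]
px per mm up: side [-0.00281817 -0.26492921] top [ 0.06727964 -0.06981638]
13 14 sidepost [0.01 0.  ] 0.999
13 14 topTL [ 0.02 -0.01] 1.0
13 14 topBL [0.02 0.01] 1.0
```

Emit:
servo_tool(
  motion=[
    [[0, 0.3, -0.7, -0.002, -0.002, 0], [0, 0, 0, 0, 0, 0], [0, 0, 0, 0, 0, 0]],
  ],
  newtons=20,
  gripper=0,
)

```text
time: 20.7
ee_pos: [0.4775, -0.2809, 0.1401]
tcp_rot: [179.9, -0.0, 93.0]
wrist_force: [5.8, 0.8, 2.6]
opening: 0.015
```

Emit:
servo_tool(
  motion=[
    [[0, 0, 0, 0, 0, 0], [0, 0, 0, 0, 0, 0], [0, 0, 0, 0, 0, 0], [0, 0, 0, 0, 0, 0]],
  ],
  gripper=50,
)

```text
time: 21.1
ee_pos: [0.4767, -0.2809, 0.1397]
tcp_rot: [-180.0, -0.0, 93.0]
wrist_force: [-0.0, -0.0, 0.3]
opening: 0.0501
```

```bash
python3 look.py 15; python3 corr.py 13 15
```

```text
t 21.1 ee [ 0.4767 -0.2809  0.1397] rot [-1.7995e+02 -2.0000e-02  9.2970e+01] F [-0.05 -0.03  0.25] M [-0.05 -0.01 -0.02] op 0.0501
togo mm [  0.4   1.1 -12.3] rv [-0.0008 -0.0003 -0.004 ]
px per mm up: side [-0.00281817 -0.26492921] top [ 0.06727964 -0.06981638]
13 15 sidepost [ 0.01 -0.02] 1.0
13 15 topTL [ 0.02 -0.02] 1.0
13 15 topBL [ 0.02 -0.01] 1.0
```

Emit:
servo_tool(
  motion=[
    [[0, 0, -5, 0, 0, 0], [0, 0, -15, 0, 0, 0], [0, 0, -30, 0, 0, 0], [0, 0, -40, 0, 0, 0], [0, 0, -40, 0, 0, 0]],
  ],
)

```text
time: 21.7
ee_pos: [0.4767, -0.2808, 0.2727]
tcp_rot: [180.0, 0.0, 93.0]
wrist_force: [0.5, -0.9, 1.7]
opening: 0.0499
```

Emit:
servo_tool(
  motion=[
    [[0, -20, -30, 0, 0, 0], [0, -40, 0, 0, 0, 0], [0, -48, 0, 0, 0, 0], [0, -40, 0, 0, 0, 0], [0, -20, 0, 0, 0, 0]],
  ],
)

```text
time: 22.2
ee_pos: [0.3068, -0.2894, 0.3022]
tcp_rot: [179.9, 0.1, 92.9]
wrist_force: [0.9, -0.6, 1.3]
opening: 0.0497
```

Emit:
servo_tool(
  motion=[
    [[-30, 0, 0, 0, 0, 0], [-48, 0, 0, 0, 0, 0], [-48, 0, 0, 0, 0, 0], [-48, 0, 0, 0, 0, 0], [-30, 0, 0, 0, 0, 0]],
  ],
)

```text
time: 22.7
ee_pos: [0.3194, -0.4962, 0.3005]
tcp_rot: [180.0, 0.0, 92.9]
wrist_force: [1.6, -0.6, -0.3]
opening: 0.0497
```

```bash
python3 look.py 16; python3 - <<'E'
from h import *
s=pickle.load(open('side16.pkl','rb'))['color'][:,:,::-1];cv2.imwrite('pics/s16f.png',s)
t=pickle.load(open('top16.pkl','rb'))['color'][:,:,::-1];cv2.imwrite('pics/t16f.png',t)
E
```

```text
t 22.7 ee [ 0.3194 -0.4962  0.3005] rot [1.7999e+02 4.0000e-02 9.2910e+01] F [ 1.57 -0.63 -0.33] M [0.04 0.   0.02] op 0.0497
togo mm [207.5 169.1 148.4] rv [ 0.0001  0.0008 -0.005 ]
```

View pics/s16f.png

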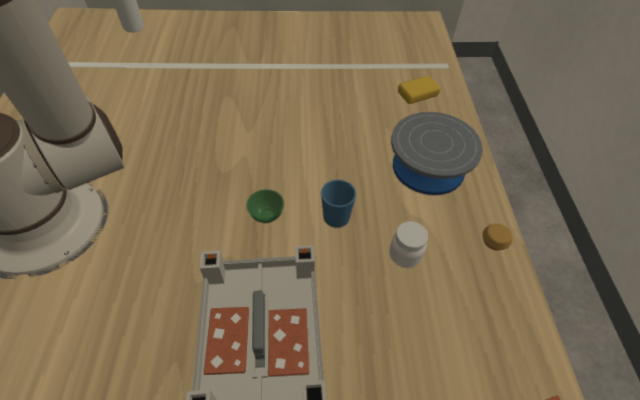

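View pics/t16f.png

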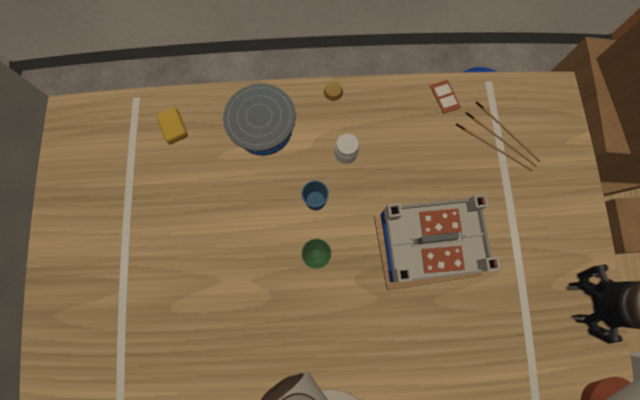

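View pics/t16.png

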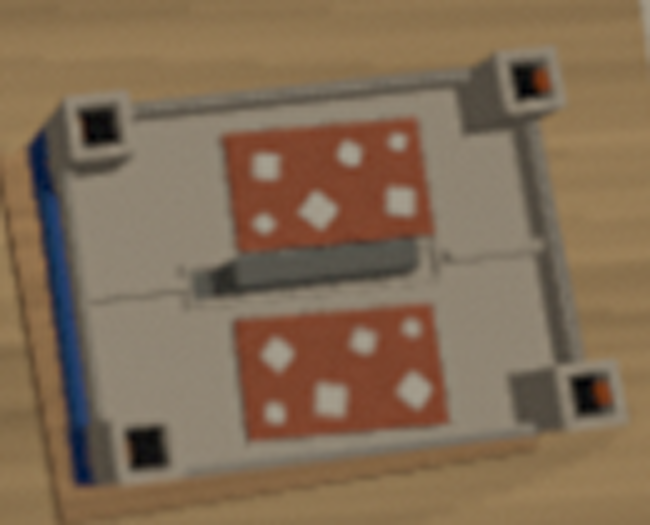

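```bash
python3 - <<'E'
from h import *
s=pickle.load(open('side16.pkl','rb'))['color'][:,:,::-1]
z=lambda a,f:cv2.resize(a,None,fx=f,fy=f,interpolation=cv2.INTER_CUBIC)
cv2.imwrite('pics/s16z.png',np.vstack([z(s[240:285,190:330],5),z(s[370:400,180:340],4.375)]))
E
```

```text
(no output)
```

View pics/s16z.png

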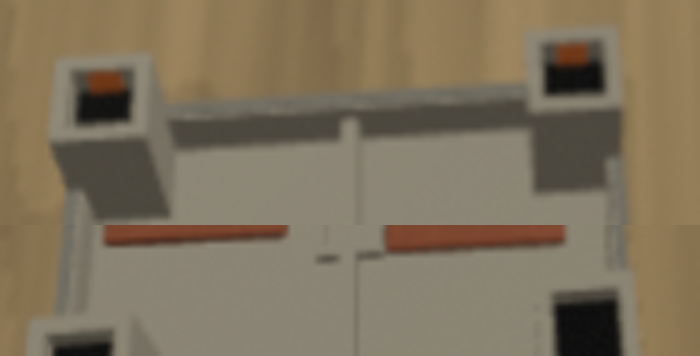

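```bash
python3 - <<'E'
from h import *
t=pickle.load(open('top16.pkl','rb'));s=pickle.load(open('side16.pkl','rb'))
tp=px([(100,127),(531,82),(147,447),(591,394)],5,(375,185)); sp=px([(574,68),(104,96)],5,(190,240))
def f(p,tilt=True):
    L=S.copy()
    X=T([p[0],p[1],p[2],p[3]],L)
    if len(p)>4: X[:,2]+=p[4]*L[:,0]+p[5]*L[:,1]
    return np.r_[(proj(t,X)-tp).ravel(),(proj(s,X[[0,2]])-sp).ravel()]
for n in(4,6):
    r=least_squares(f,[.477,-.288,.09,-1.515,0,0][:n]);print(np.round(r.x,4),np.round(r.fun,1))
from workcell import bot
p=bot.camera('top');q=bot.camera('side')
for l in('green_bowl','blue_cup'):print(l,[(d['rect'],round(d['confidence'],2)) for d in bot.look_for(p,l)][:1])
for l in('green_bowl','slip_jar'):print(l,[(d['rect'],round(d['confidence'],2)) for d in bot.look_for(q,l)][:1])
print(bot.get_obs()['time'])
E
```

```text
[ 0.4774 -0.2874  0.0882 -1.5192] [ 0.  -0.6 -0.1 -0.4 -0.2 -0.1 -0.2  0.2 -0.1  0.2 -0.5 -0. ]
[ 4.7740e-01 -2.8730e-01  8.8400e-02 -1.5193e+00  4.1000e-03 -5.0000e-04] [-0.  -0.6 -0.  -0.4 -0.3 -0.1 -0.2  0.2 -0.1  0.3 -0.5 -0. ]
green_bowl [([300.7, 238.8, 30.7, 34.4], 0.85)]
blue_cup [([299.6, 181.6, 30.3, 25.4], 0.63)]
green_bowl [([244.9, 189.8, 39.9, 35.7], 0.61)]
slip_jar [([388.6, 221.6, 37.1, 49.4], 0.63)]
23.1
```

```bash
python3 -c "
from workcell import bot
print(bot.job_done())"
```

```text
the job is handed in; nothing more can be done
None
```

The white tray is stacked on the blue one, pressed past the catches and seated. The arm has let go and stands clear. I handed the job in at about 23 s of the 67 s allowed; it reports no verdict.

- **Carry:** I gripped the handle in the middle, lifted the tray and carried it level at a TCP height of 0.23 m. I then corrected its position from the camera, because the tray had slid about 6 mm along its handle.
- **Pressing down:** The catches were felt at a TCP height of about 0.147 m. The tray went in with two snaps and then stopped moving. The peak force while pressing was about 31 N, estimated from the wrist reading plus the tray's weight, against the 80 N limit.
- **Passing force:** The first snap took about 25 N in all, a little more than the 8 to 20 N stated.
- **Final camera check:**
  - The white origin is 60.1 mm above where the blue one was first measured, and less than 1 mm from it sideways.
  - The long sides are within 0.004 rad of parallel, and the tilt is about 0.004 rad.
  - Individual points in this fit were off by up to 0.6 pixels, roughly 1.5 mm.
- **Other things:** The tiles stayed put. The bowl, the cup and the jar look unmoved. The blue tray is mostly hidden now, so I could only judge that it stayed put from its visible edge and the board.

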